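# Put the sanding float away in its case

### The job

Lift the lid of the closed grey case right back until it stays open on its stop, then put the hand sanding float (the one with the raised bar grip) inside, set down gently rather than dropped, sole flat on the case's floor. Leave the lid standing open and do not disturb the other things on the bench.

Things in the scene. Friction and masses are not known exactly. Their poses are not given: they have to be found in the camera images.
- case: Grey sheet-metal case fixed to the bench, 155 (x) x 220 (y) x 70 mm high, walls and floor 5 mm thick, open inside (145 x 210 mm, floor 5 mm above the bench) under its lid. Origin: centre of its underside; z up; the lid is hinged on its +x rim (away from the robot), the handle side is -x. Stands on the left or the right of the bench.
- lid (a joint): Lid angle about its hinge, rad: 0 shut (start), grows as the front edge rises, 1.80 resting on its stop (two steel lugs behind the hinge), 13 degrees beyond upright. Let go before upright it falls shut, beyond upright it falls back on its stop. A flat plate 6 mm thick, 156 mm from hinge to front edge, 224 mm wide, about 0.3 kg, no latch.
- lid_handle (a point): Middle of the lid's handle bar: a steel round bar 12 mm thick and 100 mm long, parallel to the hinge, carried by two arms 45 mm beyond the lid's front edge, level with the lid (74 mm above the bench when shut). Open space below it and 38 mm between bar and lid. 200 mm from the hinge. Turns with the lid.
- lid_hinge (a point): Point on the hinge axis, midway along the case's +x rim, 70 mm above the bench. The hinge axis is the case's y axis.
- pad: Hand sanding float, loose, about 0.25 kg: a flat sole 100 (x) x 70 (y) x 13 mm with a raised wooden bar grip in the middle, 85 (x) x 28 (y) mm, its top 53 mm above the sole's underside. Origin: centre of the sole's underside; x along the grip; z up. Stands on its sole on the other side of the bench from the case.
- tape: Bystander: roll of yellow tape lying flat, 84 mm across, 25 mm high, loose. Origin: centre of its underside.
- disc_stack: Bystander: stack of dark sanding discs, 84 mm across, 50 mm high, loose. Origin: centre of its underside.
- cork: Bystander: plain cork block, 110 (x) x 60 (y) x 35 mm, loose, behind the float. Origin: centre of its underside.
- tin: Bystander: small round tin, 60 mm across, 70 mm high, loose, behind the float. Origin: centre of its underside.
Mind the look-alikes: they are no part of the job. What is shaped like the pad but green or red is not meant.

How it is judged:
By the outcome, as a careful person would: the job done as asked, in the order asked, and still so for the second after the job is handed in, with the robot touching nothing.
It also fails if it takes over 64 s, if anything falls off the work surface, if the arm or the gripper's body presses on something with over 40 N, if the wrist force passes 120 N, or if a joint passes its speed limit or range.

### The arm

A 6-joint arm with a two-finger parallel gripper is mounted at the origin on the work surface. World frame = base frame: x ahead of the robot, y to its left, z up, the work surface at z = 0. Lengths are in m, angles in degrees, forces in N, time in s.
With the tool pointing down it reaches from about 0.4 to 0.825 m from the base axis. Payload 7 kg.
Tool frame: the origin (TCP) lies on the centre line of the jaws, within the pads' length; the fingertips stand 22 mm ahead of it and the grasp point (between the pads) lies 3 mm ahead of it; z points along the fingers, y is the line along which they close (so a half turn about z gives the same grasp; the last joint's range is limited). The gripper opens to 88 mm and grips with 3 to 60 N. Pads are 19 mm wide; open, the fingers measure 130 mm over their backs; the gripper's body (78 mm by 193 mm) begins 47 mm behind the grasp point.
Start: joints at [-58.493, 20.546, 0.682, 0, -70.136, -16.507], TCP at [0.175, -0.652, 0.249] pointing down, gripper open.
Joint ranges: [-176.03, 176.03], [-82.01, 121.73], [-58.28, 71.71], [-173.87, 95.51], [-174.79, -0.11], [-173.66, 173.66]. Speed limits (degrees/s): [136.94, 136.94, 172.46, 180, 180, 180].

### API

Orientations are given as a 3x3 rotation matrix whose columns are the frame's x, y, z axes.
In Python, from workcell import state, camera, camera_info, hand_in gives the robot as it stands.
- The arm moves only by the tool apply_moves, never from a script. Its argument "rows" is a list that holds one entry, the list of rows, each a list of 6 numbers: the shift along the tool's x, y, z scaled (see below), then the turn, a rotation vector about the tool's x, y, z scaled (see below). In form: [[[tx, ty, tz, rx, ry, rz], ...]]. A call has 1 to 8 rows; each row is the pose to reach, as a shift and turn from the pose commanded when the call began, along the tool's axes at that moment; what a row does not reach only later rows make up. The controller multiplies each number of a shift by 0.75 m and each number of a turn by 120 degrees. A row lasts 1/12 s, in which the tool goes at most 41.7 mm and 7.16 degrees, less where a joint would pass 70% of its speed; a pose out of reach is approached as far as the arm can. A call with a number of a shift or a turn outside -1 to 1 is refused whole. A call with a gripper value outside its range is refused whole. "grip" is the finger opening in mm, from 0 to 87.6, set as the call begins (left out, the last holds). The fingers move at their own pace and stop on an object; "grip_force" is the grip in N (left out, the last holds). Time passes only in rows, so rows that repeat a pose let the fingers close. It gives the time, the measured TCP pose, the force, the opening and the grip force at its end, in the units of the state.
- state(): the state, without advancing time (a new reading comes with each control period).
- camera(name): name is "side" or "top" or "wrist"; returns (picture, depth): 480x640x3 uint8, blue, green, red; 480x640 float32, m along the optical axis (not along the pixel's ray), 0 where there is no reading.
- camera_info(name): a dict with "K" (3x3 intrinsics, pixels), "view" (4x4, takes a point from world to camera coordinates). Camera axes: x right, y down, z forward; pixel columns grow to the right and rows downward; lengths in m; the calibration is good to about 2 mm. A picture is of the moment at which its call begins: read the wrist's pose just before it. camera_info takes no time and is no camera call; for the wrist camera it gives the pose at the moment of the call.
- hand_in(): hands the job in; it is judged then, once.
The state is a dict: "t": time; "joint_pos": joint angles; "dq": joint speeds; "effort": joint torques, N m; "ee_pos": TCP position; "tcp_rot": TCP orientation; "wrist_force": force on the tool from outside, world axes, zero at the start; "torque": the same for the moment, N m; "width": opening from 0.0 (shut) to 1.0 (fully open); "grip_force": force on a finger pad.
Only numpy, scipy, OpenCV 4.12 (cv2) and the standard library are available. Lean on these libraries where they do the work, as an engineer would, in place of code of your own. Each camera call takes 0.05 s, during which the arm holds its last target. There are 200 camera calls.

## Working session

There is one attempt and no reset: what is moved stays moved. The work goes in short steps, Python scripts to look and compute and a tool call to move; the robot and the scene stay as the last step left them, time stands still between calls to the robot, and variables do not carry over. Pictures are saved under pics/ and viewed, at most 10 in all, crops included, and the job is handed in when it is done.

Besides the shell and the picture viewer there is one more tool, called after ">>>" as name(argument=value, ...), one argument or row to a line, values as JSON. apply_moves: Moves the arm, as the interface text tells. Its arguments: {"type":"object","properties":{"rows":{"type":"array","items":{"type":"array","items":{"type":"array","items":{"type":"number","minimum":-1,"maximum":1}}}},"grip":{"type":"number"},"grip_force":{"type":"number"}},"required":["rows"]}

```bash
mkdir -p pics
cat > h.py <<'E'
import numpy as np, cv2
from workcell import state,camera,camera_info,hand_in
def world(name,depth,info):
    K=np.array(info["K"]);V=np.array(info["view"])
    v,u=np.mgrid[0:480,0:640]
    P=np.stack([(u-K[0,2])/K[0,0]*depth,(v-K[1,2])/K[1,1]*depth,depth],-1)
    return (P-V[:3,3])@V[:3,:3]
E
python3 - <<'E'
from h import *
s=state();print(s)
for n in("top","side"):
    i=camera_info(n);p,d=camera(n);cv2.imwrite(f"pics/{n}0.png",p);np.savez(f"{n}0.npz",p=p,d=d,K=i["K"],V=i["view"])
    V=np.array(i["view"]);print(n,np.round(i["K"],1).tolist(),np.round(-V[:3,:3].T@V[:3,3],3),np.round(V[:3,:3],2).tolist())
E
```

```text
{'t': 0.0, 'joint_pos': array([-5.84922099e+01,  2.05920188e+01,  6.34552638e-01, -2.12044046e-02,
       -7.01366588e+01, -1.65063671e+01]), 'dq': array([ 0.02618851, -0.01832022,  0.02049841,  0.08172518,  0.05712237,
       -0.02880871]), 'effort': array([ 1.08209399e-03, -5.82713950e+01,  2.93052542e+01,  6.99670315e+00,
        6.77254808e-03, -2.28512208e-04]), 'ee_pos': array([ 0.17457832, -0.65156277,  0.24761858]), 'tcp_rot': array([[-9.65951976e-01, -2.58720823e-01, -5.61782414e-04],
       [-2.58721399e-01,  9.65950689e-01,  1.58247998e-03],
       [ 1.33233586e-04,  1.67394480e-03, -9.99998590e-01]]), 'wrist_force': array([ 0.46428085, -0.53106973,  0.29801596]), 'torque': array([ 0.01566845, -0.00080042,  0.00957186]), 'grip_force': 0.0, 'width': 1.001677971737979}
top [[442.8, 0.0, 319.5], [0.0, 442.8, 238.4], [0.0, 0.0, 1.0]] [ 0.454 -0.014  0.941] [[-0.02, -1.0, -0.02], [-1.0, 0.02, -0.07], [0.07, 0.01, -1.0]]
side [[436.1, 0.0, 313.2], [0.0, 436.1, 234.1], [0.0, 0.0, 1.0]] [0.359 0.61  0.685] [[-0.96, -0.27, 0.01], [-0.19, 0.65, -0.74], [0.2, -0.71, -0.67]]
```

View pics/top0.png

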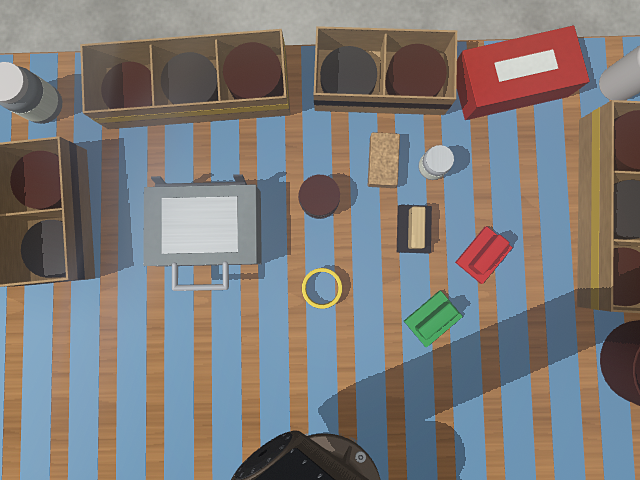

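View pics/side0.png

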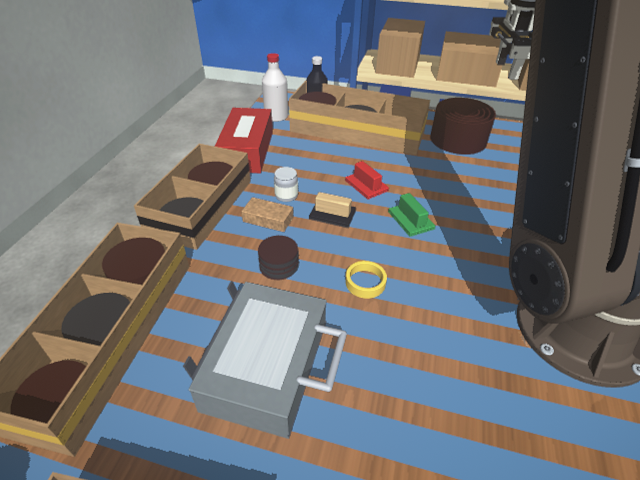

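The top view shows the case at (202,225), with its handle bar at about (200,288). The float candidates are the wood-grip on a black sole at (414,228), red at (484,254) and green at (433,318). Only the wood-grip one fits the description: it has a wooden bar and is neither green nor red. Cork (384,160) and tin (438,160) are behind it. Next I'll measure and confirm in a crop.

```bash
cat > m.py <<'E'
from h import *
W={}
def rect(P):
    r=cv2.minAreaRect((P[:,:2]*1000).astype(np.float32)); b=cv2.boxPoints(r)
    e=[b[1]-b[0],b[2]-b[1]]; l=max(e,key=lambda q:np.hypot(*q)); a=np.degrees(np.arctan2(l[1],l[0]))%180
    return np.round(r[0],1),np.round(sorted(r[1]),1),round(float(a),1)
for n in("top","side"):
    z=np.load(n+"0.npz");info=dict(K=z["K"],view=z["V"]);P=world(n,z["d"],info);p=z["p"]
    hsv=cv2.cvtColor(p,cv2.COLOR_BGR2HSV).astype(int)
    def roi(cx,cy,r): 
        return (abs(P[...,0]-cx)<r)&(abs(P[...,1]-cy)<r)&(z["d"]>0)
    if n=="top":
        print("pix world",P[228,418],P[225,200],P[288,200],P[195,320],P[288,305],P[160,384],P[160,438],P[318,433],P[254,484])
        cp=P[228,418];cc=P[225,200]
        cv2.imwrite("pics/crop.png",cv2.resize(p[130:350,360:530],None,fx=2.7,fy=2.7,interpolation=cv2.INTER_CUBIC))
    H=P[...,2]
    m=roi(cp[0],cp[1],.075)
    g=m&(H>.04)&(H<.065)&(hsv[...,1]>40);k,l,st,_=cv2.connectedComponentsWithStats(g.astype(np.uint8))
    j=1+np.argmax(st[1:,4]);q=P[l==j];print(n,"grip",rect(q),np.percentile(q[:,2],[10,50,90]).round(4))
    so=m&(H>.006)&(H<.065)&((hsv[...,2]<70)|g);k,l,st,_=cv2.connectedComponentsWithStats(so.astype(np.uint8))
    j=1+np.argmax(st[1:,4]);q=P[l==j];print(n,"float",rect(q),np.median(P[(l==j)&(H<.025)][:,2]).round(4))
    m=roi(cc[0],cc[1],.2)
    top=m&(H>.055)&(H<.09)&(hsv[...,1]<60)
    q=P[top];q0=q[q[:,0]>cc[0]-.2];
    bar=q[(q[:,0]<cc[0]-.11)];b=bar[bar[:,0]<bar[:,0].min()+.018];print(n,"bar",rect(b),np.median(b[:,2]).round(4))
    lid=cv2.morphologyEx(top.astype(np.uint8),cv2.MORPH_OPEN,np.ones((13,13)))>0
    print(n,"lid",rect(P[lid]),np.median(P[lid][:,2]).round(4))
E
python3 m.py
```

```text
pix world [ 0.53235406 -0.19944393  0.05072301] [0.54586879 0.23304869 0.07774498] [0.4226738  0.2330971  0.07897683] [ 0.60451278 -0.00384195  0.04853848] [0.41608565 0.03153626 0.02480892] [ 0.67665418 -0.13780032  0.03506569] [ 0.66503783 -0.2397457   0.07114863] [ 0.35266002 -0.22240683  0.05083201] [ 0.47716858 -0.32906965  0.05027577]
top grip (array([ 534.8, -199.5]), array([28.8, 85.2]), 176.9) [0.0491 0.052  0.0543]
top float (array([ 534.8, -199.1]), array([69.9, 99.6]), 176.5) 0.0123
top bar (array([427.1, 233.9]), array([ 16.6, 110.5]), 89.9) 0.0787
top lid (array([550.3, 234.7]), array([164. , 224.6]), 89.9) 0.0774
side grip (array([ 534.5, -197.6]), array([30.2, 85.2]), 176.0) [0.0427 0.0498 0.0521]
side float (array([ 534.4, -196.1]), array([ 68.7, 100.6]), 177.8) 0.0106
side bar (array([426.8, 236.1]), array([ 17.4, 110.2]), 90.0) 0.0766
side lid (array([547.9, 234.9]), array([171.6, 224.6]), 89.8) 0.0753
```

View pics/crop.png

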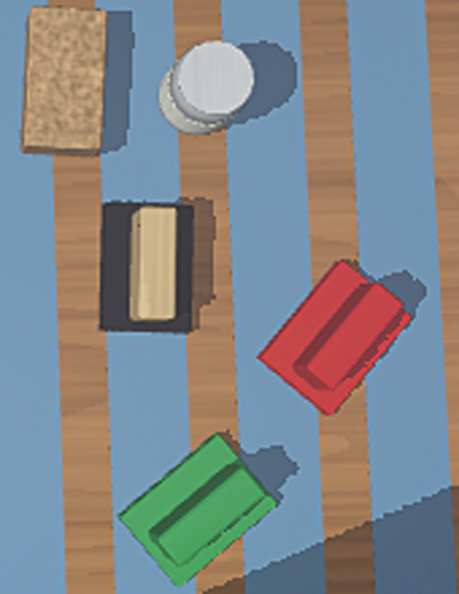

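The crop shows the wood-grip float on a black sole, at about (150,265) in the crop, with the red and green look-alikes apart. Both views agree on the float at (0.5345, -0.198), grip top 52 mm, and on the handle bar at about (0.426, 0.235). I'll move over the handle in two legs and refine with the wrist camera.

```bash
cat > plan.py <<'E'
import sys
from h import *
from scipy.spatial.transform import Rotation as Ro
# args: x y z yaw(tool y axis angle, deg): scaled shift + turn from the pose now, and the same for several via points
def plan(*T):
    s=state();R=s["tcp_rot"];p=s["ee_pos"];print("now",p.round(4),"yaw",np.degrees(np.arctan2(R[1,1],R[0,1])).round(2),"F",s["wrist_force"].round(1),"w",round(s["width"],3),"t",round(s["t"],2))
    for x,y,z,a in T:
        a=np.radians(a);Y=np.array([np.cos(a),np.sin(a),0]);Z=np.array([0,0,-1.]);G=np.stack([np.cross(Y,Z),Y,Z],1)
        print((R.T@(np.array([x,y,z])-p)/.75).round(4),(np.degrees(Ro.from_matrix(R.T@G).as_rotvec())/120).round(4))
if __name__=="__main__":
    v=list(map(float,sys.argv[1:]));plan(*[v[i:i+4] for i in range(0,len(v),4)])
E
python3 plan.py .44 -.33 .26 140 .5 -.05 .26 180 .427 .235 .22 180
python3 -c "
from h import *
i=camera_info('wrist');s=state();V=np.array(i['view']);c=-V[:3,:3].T@V[:3,3];print(i['K'],s['tcp_rot'].T@(c-s['ee_pos']),(s['tcp_rot'].T@V[:3,:3].T).round(2))"
```

```text
now [ 0.1746 -0.6516  0.2477] yaw 104.99 F [ 0.3  0.3 -0.4] w 0.999 t 0.1
[-0.4528  0.3227 -0.016 ] [ 7.000e-04  1.000e-04 -2.917e-01]
[-0.6267  0.6626 -0.0155] [ 7.00e-04  4.00e-04 -6.25e-01]
[-0.631   1.0548  0.0384] [ 7.00e-04  4.00e-04 -6.25e-01]
[[362.90143236   0.         317.03645707]
 [  0.         362.90143236 241.96252547]
 [  0.           0.           1.        ]] [ 0.0765173  -0.00078281 -0.13623088] [[-0.   -0.96 -0.29]
 [ 1.   -0.    0.  ]
 [-0.   -0.29  0.96]]
```

>>> apply_moves(
  rows=[
    [[-0.627,0.663,-0.016,0,0,-0.625],[-0.627,0.663,-0.016,0,0,-0.625],[-0.627,0.663,-0.016,0,0,-0.625],[-0.627,0.663,-0.016,0,0,-0.625],[-0.627,0.663,-0.016,0,0,-0.625],[-0.627,0.663,-0.016,0,0,-0.625],[-0.627,0.663,-0.016,0,0,-0.625],[-0.627,0.663,-0.016,0,0,-0.625]],
  ],
  grip=34,
)

```text
t: 0.77
ee_pos: [0.3334, -0.3569, 0.2543]
tcp_rot: [[-0.298, -0.954, -0.0], [-0.954, 0.298, 0.0], [-0.0, 0.0, -1.0]]
wrist_force: [1.8, 0.1, -0.4]
width: 0.454
grip_force: 0.0
```

```bash
python3 plan.py .45 .0 .26 180 .43 .235 .22 180
```

```text
now [ 0.3334 -0.3569  0.2543] yaw 162.63 F [ 1.8  0.1 -0.4] w 0.454 t 0.77
[-0.5006 -0.0063 -0.0076] [ 1.000e-04  1.000e-04 -1.447e-01]
[-0.7916  0.1127  0.0458] [ 1.000e-04  1.000e-04 -1.447e-01]
```

>>> apply_moves(
  rows=[
    [[-0.5,-0.006,-0.008,0,0,-0.145],[-0.5,-0.006,-0.008,0,0,-0.145],[-0.5,-0.006,-0.008,0,0,-0.145],[-0.5,-0.006,-0.008,0,0,-0.145],[-0.5,-0.006,-0.008,0,0,-0.145],[-0.5,-0.006,-0.008,0,0,-0.145],[-0.5,-0.006,-0.008,0,0,-0.145],[-0.5,-0.006,-0.008,0,0,-0.145]],
  ],
)

```text
t: 1.43
ee_pos: [0.4382, -0.0404, 0.26]
tcp_rot: [[-0.005, -1.0, 0.001], [-1.0, 0.005, 0.0], [-0.0, -0.001, -1.0]]
wrist_force: [1.3, -1.5, -0.6]
width: 0.39
grip_force: 0.0
```

```bash
python3 plan.py .43 .235 .22 180
```

```text
now [ 0.4382 -0.0404  0.26  ] yaw 179.71 F [ 1.3 -1.5 -0.6] w 0.39 t 1.43
[-0.3672  0.0128  0.0534] [-0.0003  0.0002 -0.0024]
```

>>> apply_moves(
  rows=[
    [[-0.367,0.013,0.053,0,0,-0.002],[-0.367,0.013,0.053,0,0,-0.002],[-0.367,0.013,0.053,0,0,-0.002],[-0.367,0.013,0.053,0,0,-0.002],[-0.367,0.013,0.053,0,0,-0.002],[-0.367,0.013,0.053,0,0,-0.002],[-0.367,0.013,0.053,0,0,-0.002],[-0.367,0.013,0.053,0,0,-0.002]],
  ],
)

```text
t: 2.1
ee_pos: [0.4297, 0.2369, 0.2187]
tcp_rot: [[0.002, -1.0, -0.001], [-1.0, -0.002, -0.001], [0.001, 0.001, -1.0]]
wrist_force: [1.4, 0.3, 1.1]
width: 0.387
grip_force: 0.0
```

Run:
```python
from h import *
from plan import plan
plan((.427,.235,.13,180))
i=camera_info("wrist");p,d=camera("wrist");cv2.imwrite("pics/w1.png",p);np.savez("w1.npz",p=p,d=d,K=i["K"],V=i["view"])
P=world("wrist",d,i)
for y in(.21,.225,.24,.255,.27):
    m=(abs(P[...,1]-y)<.004)&(P[...,0]>.39)&(P[...,0]<.5)&(P[...,2]>.055)&(P[...,2]<.09)
    q=P[m];b=q[q[:,0]<.45];l=q[q[:,0]>.45]
    if len(b) and len(l): print(y,"bar x",b[:,0].min().round(4),b[:,0].max().round(4),"z",b[:,2].max().round(4),"lid edge",l[:,0].min().round(4),np.median(l[:,2]).round(4))
m=(P[...,2]>.06)&(P[...,2]<.09)&(P[...,0]<.45)&(P[...,0]>.39);print("bar y",np.percentile(P[m][:,1],[0,1,50,99,100]).round(4))
```

```text
now [0.4297 0.2369 0.2187] yaw -179.87 F [1.4 0.3 1.1] w 0.387 t 2.1
[0.0024 0.0035 0.1183] [ 0.0004 -0.0003  0.0011]
0.21 bar x 0.4197 0.4315 z 0.0813 lid edge 0.4695 0.0767
0.225 bar x 0.4196 0.4315 z 0.0812 lid edge 0.4695 0.0768
0.24 bar x 0.4202 0.4314 z 0.0805 lid edge 0.4695 0.0768
0.255 bar x 0.42 0.4314 z 0.0809 lid edge 0.4695 0.0767
0.27 bar x 0.4198 0.4314 z 0.0811 lid edge 0.4695 0.0768
bar y [0.1775 0.1776 0.2254 0.2868 0.288 ]
```

View pics/w1.png

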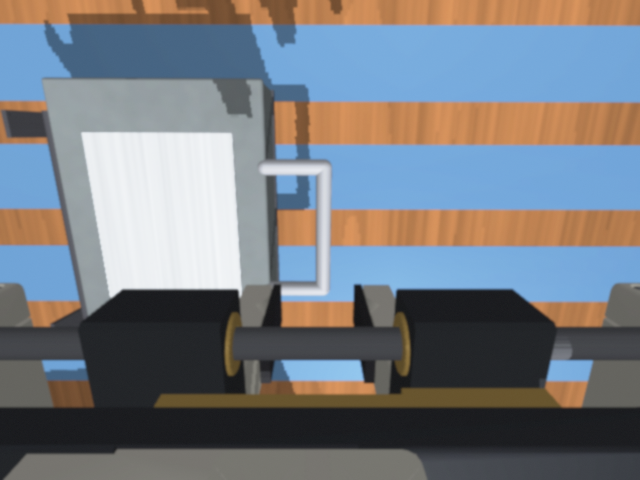

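The wrist view shows the bar at (323,230), between the fingers. The bar centre measures x=0.4256, z=0.0745, with the lid edge at 0.4695, 44 mm away as it should be. The hinge is therefore at x=0.6256. Descending now.

>>> apply_moves(
  rows=[
    [[0.005,0.0055,0.1,0,0,0.001],[0.005,0.0055,0.1,0,0,0.001],[0.005,0.0055,0.13,0,0,0.001],[0.005,0.0055,0.15,0,0,0.001],[0.005,0.0055,0.17,0,0,0.001],[0.005,0.0055,0.188,0,0,0.001],[0.005,0.0055,0.188,0,0,0.001],[0.005,0.0055,0.188,0,0,0.001]],
  ],
  grip=30,
)

```text
t: 2.82
ee_pos: [0.4257, 0.228, 0.0788]
tcp_rot: [[-0.004, -1.0, -0.001], [-1.0, 0.004, -0.001], [0.001, 0.001, -1.0]]
wrist_force: [-0.5, 0.6, 1.1]
width: 0.342
grip_force: 0.0
```

>>> apply_moves(
  rows=[
    [[0,0,0,0,0,0],[0,0,0,0,0,0],[0,0,0,0,0,0],[0,0,0,0,0,0],[0,0,0,0,0,0],[0,0,0,0,0,0]],
  ],
  grip=0,
  grip_force=15,
)

```text
t: 3.32
ee_pos: [0.4251, 0.2291, 0.0797]
tcp_rot: [[-0.004, -1.0, -0.001], [-1.0, 0.004, 0.001], [-0.001, 0.001, -1.0]]
wrist_force: [-7.2, 2.3, 6.3]
width: 0.13
grip_force: 15.0
```

Run:
```python
from h import *
s=state();p=s["ee_pos"];R=s["tcp_rot"];print(p,R.round(4).tolist(),s["width"]*87.6,s["grip_force"],s["wrist_force"])
a0=0;h=np.array([.6256,0,.07]);r=np.hypot(.2,.0045);t0=np.arctan2(.0045,.2)
for i,a in enumerate(range(5,105,5)):
    t=np.radians(a)+t0
    dx=.2-r*np.cos(t);dz=r*np.sin(t)-.0045
    # world dx,+z -> tool
    print(a,(R.T@[dx,0,dz]/.75).round(4),round(dx*1000),round(dz*1000))
```

```text
[0.42513557 0.22911859 0.07966683] [[-0.0035, -1.0, -0.0008], [-1.0, 0.0035, 0.0006], [-0.0006, 0.0008, -1.0]] 11.356701359742972 14.99854490160942 [-7.16012624  2.25778514  6.32097455]
5 [-0.     -0.0015 -0.0232] 1 17
10 [-0.     -0.0051 -0.0462] 4 35
15 [-0.0001 -0.0106 -0.0688] 8 52
20 [-0.0001 -0.0181 -0.0909] 14 68
25 [-0.0002 -0.0274 -0.1122] 21 84
30 [-0.0002 -0.0386 -0.1326] 29 99
35 [-0.0003 -0.0516 -0.1519] 39 114
40 [-0.0003 -0.0661 -0.1701] 50 128
45 [-0.0004 -0.0822 -0.1869] 62 140
50 [-0.0005 -0.0997 -0.2022] 75 152
55 [-0.0006 -0.1185 -0.216 ] 89 162
60 [-0.0006 -0.1384 -0.228 ] 104 171
65 [-0.0007 -0.1592 -0.2383] 120 179
70 [-0.0008 -0.1809 -0.2468] 136 185
75 [-0.0009 -0.2032 -0.2533] 153 190
80 [-0.001  -0.2261 -0.2578] 170 193
85 [-0.001  -0.2492 -0.2604] 187 195
90 [-0.0011 -0.2725 -0.2609] 204 196
95 [-0.0012 -0.2957 -0.2594] 222 194
100 [-0.0013 -0.3187 -0.2558] 239 192
```

>>> apply_moves(
  rows=[
    [[0,-0.0004,-0.0116,0,0,0],[0,-0.0015,-0.0232,0,0,0],[0,-0.003,-0.0347,0,0,0],[0,-0.005,-0.0462,0,0,0],[0,-0.0077,-0.0575,0,0,0],[0,-0.0106,-0.0688,0,0,0],[0,-0.0142,-0.08,0,0,0],[0,-0.0181,-0.0909,0,0,0]],
  ],
)

```text
t: 3.98
ee_pos: [0.4374, 0.229, 0.1474]
tcp_rot: [[-0.004, -1.0, -0.003], [-1.0, 0.004, 0.001], [-0.001, 0.003, -1.0]]
wrist_force: [-12.2, 5.5, 2.9]
width: 0.129
grip_force: 15.0
```

>>> apply_moves(
  rows=[
    [[0,-0.0045,-0.0107,0,0,0],[0,-0.0093,-0.0213,0,0,0],[0,-0.0147,-0.0316,0,0,0],[0,-0.0205,-0.0417,0,0,0],[0,-0.0267,-0.0514,0,0,0],[0,-0.0335,-0.061,0,0,0],[0,-0.0405,-0.0702,0,0,0],[0,-0.048,-0.0792,0,0,0]],
  ],
)

```text
t: 4.65
ee_pos: [0.4711, 0.2289, 0.2076]
tcp_rot: [[-0.003, -1.0, -0.007], [-1.0, 0.003, 0.001], [-0.001, 0.007, -1.0]]
wrist_force: [-28.3, 7.0, 20.8]
width: 0.132
grip_force: 15.0
```

Run:
```python
from h import *
s=state();p=s["ee_pos"];R=s["tcp_rot"];print(p.round(4),s["width"]*87.6,s["grip_force"],s["wrist_force"])
b=p+.003*R[:,2]-[.6256,0,.07];print("r",np.hypot(b[0],b[2]),"ang",np.degrees(np.arctan2(b[2],-b[0]))-1.3)
```

```text
[0.4711 0.2289 0.2076] 11.53332496403359 14.992592129856348 [-28.34238385   7.02385078  20.75538523]
r 0.20489868445552065 ang 39.75779123541269
```

Force is building radially, so the commanded radius is a few mm too small. I'll ease outward and check.

>>> apply_moves(
  rows=[
    [[0,0.004,-0.0034,0,0,0],[0,0.004,-0.0034,0,0,0],[0,0.004,-0.0034,0,0,0]],
  ],
  grip_force=10,
)

```text
t: 4.9
ee_pos: [0.4721, 0.2291, 0.2097]
tcp_rot: [[-0.003, -1.0, 0.0], [-1.0, 0.003, 0.001], [-0.001, -0.0, -1.0]]
wrist_force: [-5.3, 2.5, 2.1]
width: 0.132
grip_force: 10.0
```

```bash
cat > arc.py <<'E'
from h import *
s=state();p=s["ee_pos"];R=s["tcp_rot"];print(p.round(4),s["width"]*87.6,s["grip_force"],s["wrist_force"].round(1))
b=p+.003*R[:,2]-[.6256,0,.07];r=np.hypot(b[0],b[2]);a=np.arctan2(b[2],-b[0]);print("r",r,"ang",np.degrees(a)-1.3)
for k in range(1,25):
    t=a+np.radians(3*k);d=[-r*np.cos(t)+r*np.cos(a),0,r*(np.sin(t)-np.sin(a))]
    print(round(np.degrees(t)-1.3),(R.T@d/.75).round(4)[1:],end="; ")
E
python3 arc.py
```

```text
[0.4721 0.2291 0.2097] 11.577281652944341 9.999914467334747 [-5.3  2.5  2.1]
r 0.20554160771860702 ang 40.38249375230578
43 [-0.0098 -0.0105]; 46 [-0.0202 -0.0204]; 49 [-0.031  -0.0298]; 52 [-0.0424 -0.0386]; 55 [-0.0541 -0.0468]; 58 [-0.0663 -0.0543]; 61 [-0.0789 -0.0612]; 64 [-0.0918 -0.0675]; 67 [-0.1051 -0.0731]; 70 [-0.1185 -0.0779]; 73 [-0.1323 -0.0821]; 76 [-0.1462 -0.0855]; 79 [-0.1603 -0.0882]; 82 [-0.1745 -0.0901]; 85 [-0.1888 -0.0913]; 88 [-0.2032 -0.0918]; 91 [-0.2175 -0.0915]; 94 [-0.2318 -0.0904]; 97 [-0.2461 -0.0887]; 100 [-0.2602 -0.0861]; 103 [-0.2741 -0.0828]; 106 [-0.2879 -0.0788]; 109 [-0.3015 -0.0741]; 112 [-0.3148 -0.0687];
```

>>> apply_moves(
  rows=[
    [[0,-0.0098,-0.0105,0,0,0],[0,-0.0202,-0.0204,0,0,0],[0,-0.031,-0.0298,0,0,0],[0,-0.0424,-0.0386,0,0,0],[0,-0.0541,-0.0468,0,0,0],[0,-0.0541,-0.0468,0,0,0]],
  ],
)

```text
t: 5.4
ee_pos: [0.5141, 0.2288, 0.2463]
tcp_rot: [[-0.003, -1.0, 0.001], [-1.0, 0.003, 0.0], [-0.0, -0.001, -1.0]]
wrist_force: [-7.7, 0.6, 11.6]
width: 0.131
grip_force: 10.0
```

```bash
python3 arc.py
```

```text
[0.5141 0.2288 0.2463] 11.477864696387671 10.00199742615223 [-7.7  0.6 11.6]
r 0.20606131685130955 ang 55.933758573110076
59 [-0.0123 -0.0075]; 62 [-0.025  -0.0142]; 65 [-0.038  -0.0204]; 68 [-0.0513 -0.0258]; 71 [-0.0649 -0.0305]; 74 [-0.0787 -0.0345]; 77 [-0.0927 -0.0378]; 80 [-0.1069 -0.0404]; 83 [-0.1211 -0.0422]; 86 [-0.1355 -0.0432]; 89 [-0.1499 -0.0435]; 92 [-0.1642 -0.0431]; 95 [-0.1786 -0.0419]; 98 [-0.1928 -0.0399]; 101 [-0.207  -0.0372]; 104 [-0.2209 -0.0338]; 107 [-0.2347 -0.0296]; 110 [-0.2482 -0.0248]; 113 [-0.2615 -0.0192]; 116 [-0.2744 -0.0129]; 119 [-0.287 -0.006]; 122 [-0.2993  0.0016]; 125 [-0.3111  0.0098]; 128 [-0.3224  0.0186];
```

>>> apply_moves(
  rows=[
    [[0,-0.0123,-0.009,0,0,0],[0,-0.025,-0.0162,0,0,0],[0,-0.038,-0.0224,0,0,0],[0,-0.0513,-0.0278,0,0,0],[0,-0.0649,-0.0325,0,0,0],[0,-0.0787,-0.0365,0,0,0],[0,-0.0787,-0.0365,0,0,0]],
  ],
)

```text
t: 5.98
ee_pos: [0.5737, 0.2285, 0.2723]
tcp_rot: [[-0.003, -1.0, 0.001], [-1.0, 0.003, -0.0], [0.0, -0.001, -1.0]]
wrist_force: [-2.5, 1.0, 6.0]
width: 0.13
grip_force: 10.0
```

```bash
python3 arc.py
```

```text
[0.5737 0.2285 0.2723] 11.42924206084047 10.002108067274094 [-2.5  1.   6. ]
r 0.20592565474103405 ang 74.10364698288996
77 [-0.014  -0.0032]; 80 [-0.0282 -0.0057]; 83 [-0.0424 -0.0075]; 86 [-0.0568 -0.0085]; 89 [-0.0711 -0.0088]; 92 [-0.0855 -0.0083]; 95 [-0.0998 -0.007 ]; 98 [-0.1141 -0.005 ]; 101 [-0.1282 -0.0023]; 104 [-0.1421  0.0012]; 107 [-0.1559  0.0054]; 110 [-0.1694  0.0103]; 113 [-0.1826  0.0159]; 116 [-0.1955  0.0222]; 119 [-0.2081  0.0292]; 122 [-0.2203  0.0368]; 125 [-0.2321  0.045 ]; 128 [-0.2434  0.0539]; 131 [-0.2543  0.0633]; 134 [-0.2646  0.0733]; 137 [-0.2744  0.0838]; 140 [-0.2837  0.0948]; 143 [-0.2923  0.1063]; 146 [-0.3004  0.1182];
```

>>> apply_moves(
  rows=[
    [[0,-0.014,-0.004,0,0,0],[0,-0.0282,-0.0065,0,0,0],[0,-0.0424,-0.0085,0,0,0],[0,-0.0568,-0.0095,0,0,0],[0,-0.0711,-0.0098,0,0,0],[0,-0.0855,-0.0093,0,0,0],[0,-0.0998,-0.008,0,0,0],[0,-0.0998,-0.008,0,0,0]],
  ],
)

```text
t: 6.65
ee_pos: [0.6492, 0.2282, 0.2771]
tcp_rot: [[-0.004, -1.0, 0.001], [-1.0, 0.004, -0.001], [0.001, -0.001, -1.0]]
wrist_force: [0.4, 0.1, 3.0]
width: 0.134
grip_force: 10.0
```

```bash
python3 arc.py
```

```text
[0.6492 0.2282 0.2771] 11.751712438662793 10.003100037574768 [0.4 0.1 3. ]
r 0.2054432579324492 ang 95.28893136794422
98 [-0.0142  0.002 ]; 101 [-0.0283  0.0048]; 104 [-0.0422  0.0083]; 107 [-0.0559  0.0125]; 110 [-0.0693  0.0175]; 113 [-0.0825  0.0231]; 116 [-0.0954  0.0294]; 119 [-0.1079  0.0364]; 122 [-0.1201  0.044 ]; 125 [-0.1318  0.0523]; 128 [-0.1431  0.0611]; 131 [-0.1539  0.0706]; 134 [-0.1642  0.0806]; 137 [-0.1739  0.0911]; 140 [-0.1831  0.1021]; 143 [-0.1917  0.1136]; 146 [-0.1997  0.1255]; 149 [-0.2071  0.1378]; 152 [-0.2138  0.1505]; 155 [-0.2198  0.1635]; 158 [-0.2251  0.1768]; 161 [-0.2298  0.1904]; 164 [-0.2337  0.2041]; 167 [-0.2369  0.2181];
```

>>> apply_moves(
  rows=[
    [[0,-0.007,0.0005,0,0,0],[0,-0.0142,0.0015,0,0,0],[0,-0.021,0.0025,0,0,0],[0,-0.0283,0.004,0,0,0],[0,-0.033,0.005,0,0,0],[0,-0.033,0.005,0,0,0]],
  ],
)

```text
t: 7.15
ee_pos: [0.6724, 0.2281, 0.2734]
tcp_rot: [[-0.003, -1.0, -0.0], [-1.0, 0.003, -0.0], [0.0, 0.0, -1.0]]
wrist_force: [-0.5, -1.2, -0.5]
width: 0.133
grip_force: 10.0
```

```bash
python3 arc.py|head -2
```

```text
[0.6724 0.2281 0.2734] 11.654456405631851 10.00049740076065 [-0.5 -1.2 -0.5]
r 0.2057653837606023 ang 101.84375474987765
```

Nearly on the stop with low force. Opening gently and checking, then rising.

>>> apply_moves(
  rows=[
    [[0,-0.004,0.001,0,0,0],[0,-0.005,0.001,0,0,0],[0,-0.005,0.001,0,0,0],[0,-0.005,0.001,0,0,0]],
  ],
)

```text
t: 7.48
ee_pos: [0.6735, 0.2281, 0.2731]
tcp_rot: [[-0.003, -1.0, -0.003], [-1.0, 0.003, -0.001], [0.001, 0.003, -1.0]]
wrist_force: [-9.3, -0.4, 3.2]
width: 0.132
grip_force: 10.0
```

>>> apply_moves(
  rows=[
    [[0,0,0,0,0,0],[0,0,0,0,0,0],[0,0,0,0,0,0],[0,0,0,0,0,0],[0,0,0,0,0,0],[0,0,0,0,0,0]],
  ],
  grip=40,
)

```text
t: 7.98
ee_pos: [0.6756, 0.2282, 0.2731]
tcp_rot: [[-0.003, -1.0, 0.0], [-1.0, 0.003, 0.0], [-0.0, -0.0, -1.0]]
wrist_force: [-0.1, -0.0, -0.0]
width: 0.451
grip_force: 0.0
```

>>> apply_moves(
  rows=[
    [[0,0,-0.02,0,0,0],[0,0,-0.04,0,0,0],[0,0,-0.07,0,0,0],[0,0,-0.1,0,0,0],[0,0,-0.1,0,0,0],[0,0,-0.1,0,0,0]],
  ],
)

```text
t: 8.48
ee_pos: [0.676, 0.2284, 0.3499]
tcp_rot: [[-0.003, -1.0, 0.003], [-1.0, 0.003, 0.002], [-0.002, -0.003, -1.0]]
wrist_force: [-0.4, 0.4, -1.1]
width: 0.458
grip_force: 0.0
```

```bash
python3 plan.py .56 .0 .32 90 .55 -.1 .22 86.7
python3 - <<'E'
from h import *
p,d=camera("side");cv2.imwrite("pics/side1.png",p)
E
```

```text
now [0.676  0.2284 0.3499] yaw 179.81 F [-0.4  0.4 -1.1] w 0.458 t 8.48
[0.3051 0.1538 0.0389] [-4.000e-04  1.700e-03  7.485e-01]
[0.4387 0.1671 0.172 ] [-4.00e-04  1.70e-03  7.76e-01]
```

View pics/side1.png

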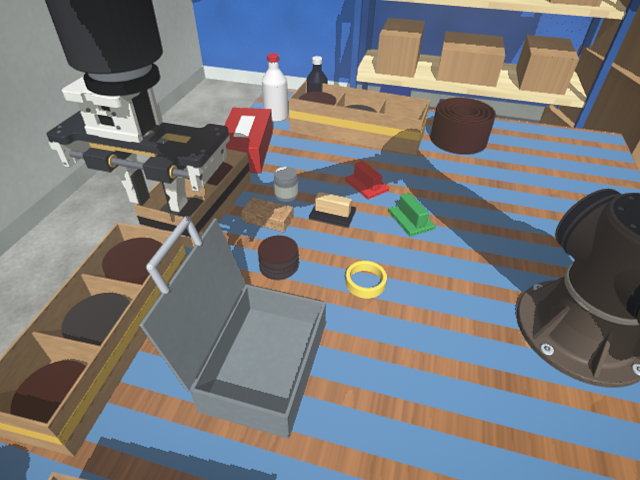

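The lid stands open on its stop and the gripper is clear. Next, the float.

>>> apply_moves(
  rows=[
    [[0.305,0.154,0.039,0,0,0.748],[0.305,0.154,0.039,0,0,0.748],[0.305,0.154,0.039,0,0,0.748],[0.305,0.154,0.039,0,0,0.748],[0.305,0.154,0.039,0,0,0.748],[0.305,0.154,0.039,0,0,0.748],[0.305,0.154,0.039,0,0,0.748],[0.305,0.154,0.039,0,0,0.748]],
  ],
  grip=60,
)

```text
t: 9.2
ee_pos: [0.5571, -0.0029, 0.3181]
tcp_rot: [[-0.848, -0.53, -0.001], [-0.53, 0.848, -0.0], [0.001, 0.001, -1.0]]
wrist_force: [1.0, 0.6, 0.1]
width: 0.687
grip_force: 0.0
```

```bash
python3 plan.py .47 -.197 .22 86.7
```

```text
now [ 0.5571 -0.0029  0.3181] yaw 122.0 F [1.  0.6 0.1] w 0.687 t 9.2
[ 0.2355 -0.158   0.131 ] [ 1.000e-04 -6.000e-04  2.942e-01]
```

>>> apply_moves(
  rows=[
    [[0.236,-0.158,0.131,0,0,0.294],[0.236,-0.158,0.131,0,0,0.294],[0.236,-0.158,0.131,0,0,0.294],[0.236,-0.158,0.131,0,0,0.294],[0.236,-0.158,0.131,0,0,0.294],[0.236,-0.158,0.131,0,0,0.294],[0.236,-0.158,0.131,0,0,0.294],[0.236,-0.158,0.131,0,0,0.294]],
  ],
)

```text
t: 9.87
ee_pos: [0.4721, -0.1963, 0.2191]
tcp_rot: [[-0.999, 0.051, -0.003], [0.051, 0.999, 0.0], [0.003, 0.0, -1.0]]
wrist_force: [0.4, -0.1, 0.2]
width: 0.685
grip_force: 0.0
```

Run:
```python
from h import *
import io,contextlib
with contextlib.redirect_stdout(io.StringIO()): from m import rect
i=camera_info("wrist");p,d=camera("wrist");P=world("wrist",d,i);cv2.imwrite("pics/w2.png",p)
hsv=cv2.cvtColor(p,cv2.COLOR_BGR2HSV).astype(int);H=P[...,2]
m=(abs(P[...,0]-.5345)<.06)&(abs(P[...,1]+.198)<.05)&(d>0)
g=m&(H>.045)&(H<.065);q=P[g];print("grip",rect(q),np.median(q[:,2]))
g=m&(H>.008)&(H<.065);q=P[g];print("float",rect(q),np.median(P[m&(H>.008)&(H<.025)][:,2]))
from plan import plan
plan((.5345,-.1985,.1,86.7),(.5345,-.1985,.0405,86.7))
```

```text
grip (array([ 530.1, -200. ]), array([28. , 74.6]), 176.4) 0.052721401439289925
float (array([ 535.5, -200.4]), array([ 70.2, 100.3]), 176.7) 0.012893301883135599
now [ 0.4732 -0.1956  0.2199] yaw 87.17 F [ 0.8  0.3 -0. ] w 0.681 t 9.92
[-0.0821  0.0002  0.1598] [-0.     -0.0006  0.0039]
[-8.220e-02  2.000e-04  2.391e-01] [-0.     -0.0006  0.0039]
```

View pics/w2.png

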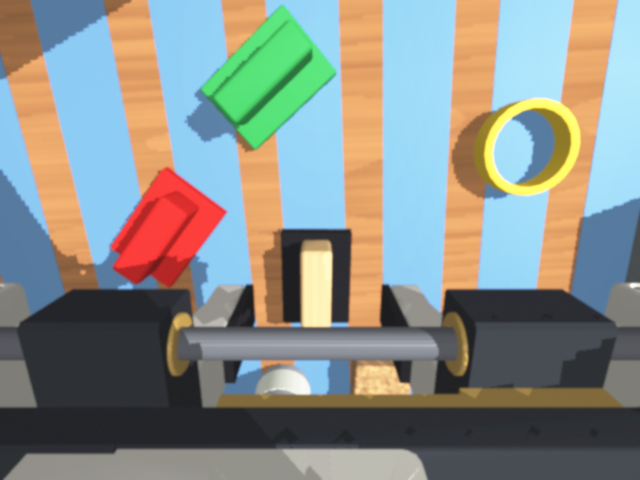

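The wrist view shows the float at (316,275), between the fingers, with the cork and tin beyond it. The wrist measurement gives (0.535, -0.200), sole 13 mm, grip top 52.7 mm, all consistent. Descending.

>>> apply_moves(
  rows=[
    [[-0.082,-0.002,0.05,0,0,0.004],[-0.082,-0.002,0.1,0,0,0.004],[-0.082,-0.002,0.14,0,0,0.004],[-0.082,-0.002,0.17,0,0,0.004],[-0.082,-0.002,0.2,0,0,0.004],[-0.082,-0.002,0.22,0,0,0.004],[-0.082,-0.002,0.239,0,0,0.004],[-0.082,-0.002,0.239,0,0,0.004]],
  ],
)

```text
t: 10.58
ee_pos: [0.534, -0.1984, 0.0385]
tcp_rot: [[-0.998, 0.055, -0.004], [0.055, 0.998, 0.0], [0.004, 0.0, -1.0]]
wrist_force: [-0.4, -0.3, -0.4]
width: 0.683
grip_force: 0.0
```

>>> apply_moves(
  rows=[
    [[0,0,0,0,0,0],[0,0,0,0,0,0],[0,0,0,0,0,0],[0,0,0,0,0,0],[0,0,0,0,0,0],[0,0,0,0,0,0],[0,0,0,0,0,0],[0,0,0,0,0,0]],
  ],
  grip=0,
  grip_force=25,
)

```text
t: 11.25
ee_pos: [0.5355, -0.1998, 0.0422]
tcp_rot: [[-0.998, 0.056, 0.001], [0.056, 0.998, -0.0], [-0.001, -0.0, -1.0]]
wrist_force: [-1.0, 1.6, 5.7]
width: 0.32
grip_force: 25.0
```

```bash
python3 plan.py .535 -.2 .2 90
```

```text
now [ 0.5355 -0.1998  0.0422] yaw 86.77 F [-1.   1.6  5.7] w 0.32 t 11.25
[ 0.0004 -0.0003 -0.2104] [-0.0001  0.0006 -0.0269]
```

>>> apply_moves(
  rows=[
    [[0,0,-0.02,0,0,0],[0,0,-0.05,0,0,0],[0,0,-0.09,0,0,0],[0,0,-0.13,0,0,0],[0,0,-0.17,0,0,0],[0,0,-0.21,0,0,-0.027],[0,0,-0.21,0,0,-0.027],[0,0,-0.21,0,0,-0.027]],
  ],
)

```text
t: 11.92
ee_pos: [0.5357, -0.1997, 0.2005]
tcp_rot: [[-1.0, 0.0, 0.004], [0.0, 1.0, 0.0], [-0.004, 0.0, -1.0]]
wrist_force: [-0.5, 0.2, -2.8]
width: 0.322
grip_force: 25.0
```

```bash
python3 plan.py .548 .233 .2 90
```

```text
now [ 0.5357 -0.1997  0.2005] yaw 89.98 F [-0.5  0.2 -2.8] w 0.322 t 11.92
[-0.0162  0.5769  0.0009] [ 0.0001  0.0017 -0.0002]
```

>>> apply_moves(
  rows=[
    [[-0.015,0.03,0,0,0.001,0],[-0.015,0.08,0,0,0.001,0],[-0.015,0.135,0,0,0.001,0],[-0.015,0.19,0,0,0.001,0],[-0.015,0.245,0,0,0.001,0],[-0.015,0.3,0,0,0.001,0],[-0.015,0.35,0,0,0.001,0],[-0.015,0.4,0,0,0.001,0]],
  ],
)

```text
t: 12.58
ee_pos: [0.5448, 0.1019, 0.1971]
tcp_rot: [[-1.0, 0.001, -0.005], [0.001, 1.0, -0.001], [0.005, -0.001, -1.0]]
wrist_force: [1.0, 0.5, -2.2]
width: 0.316
grip_force: 25.0
```

>>> apply_moves(
  rows=[
    [[0,0.05,0,0,0,0],[0,0.1,0,0,0,0],[0,0.14,0,0,0,0],[0,0.165,0,0,0,0],[0,0.177,0,0,0,0],[0,0.177,0,0,0,0],[0,0.177,0,0,0,0],[0,0.177,0,0,0,0]],
  ],
)

```text
t: 13.25
ee_pos: [0.5458, 0.2319, 0.198]
tcp_rot: [[-1.0, 0.001, -0.004], [0.001, 1.0, -0.001], [0.004, -0.001, -1.0]]
wrist_force: [-0.7, -0.2, -3.0]
width: 0.32
grip_force: 25.0
```

Run:
```python
from h import *
from plan import plan
plan((.547,.233,.2,90),(.547,.233,.08,90),(.547,.233,.047,90))
n="top";i=camera_info(n);p,d=camera(n);P=world(n,d,i);cv2.imwrite("pics/top1.png",p[140:300,120:280])
# inner wall edges: rim points z~.07
H=P[...,2];m=(abs(H-.07)<.006)&(abs(P[...,0]-.55)<.12)&(abs(P[...,1]-.235)<.13)&(p.max(-1).astype(int)-p.min(-1)<40)
q=P[m];print("rim x",np.percentile(q[:,0],[0.5,99.5]).round(4),"y",np.percentile(q[:,1],[.5,99.5]).round(4))
f=(H<.02)&(H>0)&(abs(P[...,0]-.55)<.07)&(abs(P[...,1]-.235)<.1)&(d>0);print("floor z",np.median(H[f]))
```

```text
now [0.5458 0.2319 0.198 ] yaw 89.95 F [-0.7 -0.2 -3. ] w 0.32 t 13.25
[-0.0015  0.0015 -0.0027] [-0.0005 -0.0017 -0.0004]
[-0.0021  0.0017  0.1573] [-0.0005 -0.0017 -0.0004]
[-0.0023  0.0017  0.2013] [-0.0005 -0.0017 -0.0004]
rim x [0.4694 0.6265] y [0.1244 0.3442]
floor z 0.005175537128618584
```

View pics/top1.png

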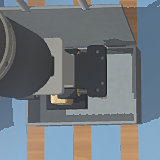

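The top crop shows the gripper over the open case. The rim centre measures (0.548, 0.234) and the floor is at 5 mm. Lowering, slowly at the end.

>>> apply_moves(
  rows=[
    [[-0.003,0.003,0.04,0,-0.002,0],[-0.003,0.003,0.08,0,-0.002,0],[-0.003,0.003,0.12,0,-0.002,0],[-0.003,0.003,0.15,0,-0.002,0],[-0.003,0.003,0.17,0,-0.002,0],[-0.003,0.003,0.182,0,-0.002,0],[-0.003,0.003,0.19,0,-0.002,0],[-0.003,0.003,0.19,0,-0.002,0]],
  ],
)

```text
t: 13.97
ee_pos: [0.5481, 0.2345, 0.0556]
tcp_rot: [[-1.0, 0.001, 0.001], [0.001, 1.0, -0.001], [-0.001, -0.001, -1.0]]
wrist_force: [0.1, 0.6, -2.0]
width: 0.323
grip_force: 25.0
```

>>> apply_moves(
  rows=[
    [[0,0,0.0013,0,0,0],[0,0,0.0026,0,0,0],[0,0,0.004,0,0,0],[0,0,0.0053,0,0,0],[0,0,0.0053,0,0,0]],
  ],
)

```text
t: 14.38
ee_pos: [0.5484, 0.2354, 0.0527]
tcp_rot: [[-1.0, -0.0, 0.003], [-0.0, 1.0, 0.001], [-0.003, 0.001, -1.0]]
wrist_force: [-0.4, 0.2, -1.7]
width: 0.322
grip_force: 25.0
```

>>> apply_moves(
  rows=[
    [[0,0,0.001,0,0,0],[0,0,0.002,0,0,0],[0,0,0.003,0,0,0],[0,0,0.004,0,0,0],[0,0,0.004,0,0,0]],
  ],
)

```text
t: 14.8
ee_pos: [0.5481, 0.2352, 0.0491]
tcp_rot: [[-1.0, 0.0, 0.002], [0.0, 1.0, -0.0], [-0.002, -0.0, -1.0]]
wrist_force: [-0.7, -0.4, -2.8]
width: 0.32
grip_force: 25.0
```

>>> apply_moves(
  rows=[
    [[0,0,0.001,0,0,0],[0,0,0.002,0,0,0],[0,0,0.003,0,0,0],[0,0,0.003,0,0,0]],
  ],
)

```text
t: 15.13
ee_pos: [0.5483, 0.2353, 0.0472]
tcp_rot: [[-1.0, -0.0, 0.002], [-0.0, 1.0, -0.0], [-0.002, -0.0, -1.0]]
wrist_force: [0.3, 0.4, -0.2]
width: 0.319
grip_force: 25.0
```

>>> apply_moves(
  rows=[
    [[0,0,0.0007,0,0,0],[0,0,0.0013,0,0,0],[0,0,0.0013,0,0,0]],
  ],
)

```text
t: 15.38
ee_pos: [0.5483, 0.2353, 0.0472]
tcp_rot: [[-1.0, -0.0, 0.003], [-0.0, 1.0, 0.0], [-0.003, 0.0, -1.0]]
wrist_force: [-3.6, -0.6, 8.2]
width: 0.318
grip_force: 25.0
```

Firm contact at 8 N, so the float is on the floor. Releasing.

>>> apply_moves(
  rows=[
    [[0,0,-0.0008,0,0,0],[0,0,-0.0008,0,0,0],[0,0,-0.0008,0,0,0],[0,0,-0.0008,0,0,0],[0,0,-0.0008,0,0,0],[0,0,-0.0008,0,0,0]],
  ],
  grip=55,
)

```text
t: 15.88
ee_pos: [0.5483, 0.2353, 0.0466]
tcp_rot: [[-1.0, 0.0, 0.002], [0.0, 1.0, -0.0], [-0.002, -0.0, -1.0]]
wrist_force: [0.1, 0.5, -0.9]
width: 0.621
grip_force: 0.0
```

>>> apply_moves(
  rows=[
    [[0,0,-0.02,0,0,0],[0,0,-0.05,0,0,0],[0,0,-0.09,0,0,0],[0,0,-0.14,0,0,0],[0,0,-0.19,0,0,0],[0,0,-0.23,0,0,0],[0,0,-0.25,0,0,0],[0,0,-0.25,0,0,0]],
  ],
)

```text
t: 16.55
ee_pos: [0.5496, 0.2363, 0.2391]
tcp_rot: [[-1.0, -0.0, 0.008], [-0.0, 1.0, 0.004], [-0.008, 0.004, -1.0]]
wrist_force: [0.0, -0.1, -0.2]
width: 0.633
grip_force: 0.0
```

>>> apply_moves(
  rows=[
    [[0.05,-0.05,0,0,0,0],[0.1,-0.1,0,0,0,0],[0.1,-0.15,0,0,0,0],[0.1,-0.2,0,0,0,0],[0.1,-0.25,0,0,0,0],[0.1,-0.3,0,0,0,0],[0.1,-0.35,0,0,0,0],[0.1,-0.35,0,0,0,0]],
  ],
)

```text
t: 17.22
ee_pos: [0.4715, -0.0322, 0.2336]
tcp_rot: [[-1.0, 0.004, 0.001], [0.004, 1.0, -0.001], [-0.001, -0.001, -1.0]]
wrist_force: [0.0, 1.2, -0.0]
width: 0.629
grip_force: 0.0
```

Run:
```python
from h import *
n="side";p,d=camera(n);cv2.imwrite("pics/side2.png",p)
i=camera_info("top");p,d=camera("top");P=world("top",d,i);H=P[...,2]
m=(abs(P[...,0]-.548)<.065)&(abs(P[...,1]-.234)<.1)&(d>0)
g=m&(H>.045)&(H<.065);f=m&(H>.012)&(H<.025)
for k in(g,f):print(k.sum(),np.percentile(H[k],[5,50,95]).round(4),P[k].mean(0).round(3))
print(state()["t"])
```

```text
551 [0.0517 0.0577 0.0607] [0.552 0.235 0.057]
545 [0.0153 0.018  0.0208] [0.562 0.23  0.018]
17.3167
```

View pics/side2.png

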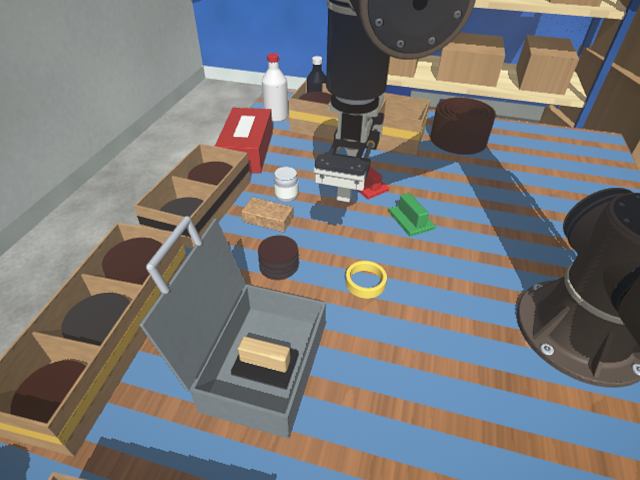

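The float is flat in the case: sole top at 18 mm and grip top at 58 mm, exactly as expected on a 5 mm floor. The lid is open and the bystanders are unmoved.

```bash
python3 -c "
from workcell import hand_in
print(hand_in())"
```

```text
the job is handed in; nothing more can be done
None
```

The job is handed in at about 17 s of the 64 s allowed: the lid stands open on its stop, the wood-grip float sits sole-flat on the case floor, and the other things on the bench look undisturbed in the last picture.

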